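# Sort frozen fish portions into the packing trays

## Task

Sort the frozen fish on the white cutting board into the packing trays: both orange salmon steaks in the blue tray, the dark red tuna block in the white tray and the silver mackerel tail in the red tray. Every piece must lie flat on the floor of its tray, same side up as now, nothing on top of anything else; set the pieces down rather than dropping them. Leave the scissors, the tape roll and the brass weight where they are.

Things in the scene. Friction and masses are not known exactly. Their poses are not given: they have to be found in the camera images.
- steak1: Frozen hard, rigid first salmon steak: a flat oval (straight sides, round ends) 72 mm long along its x, 52 mm wide along its y, 28 mm thick, silver skin round the side, orange flesh with pale lines on top; about 0.13 kg. Origin at the centre of its underside, z up. It starts flat on the fixed white cutting board, which is 8 mm thick. The two steaks are alike.
- steak2: Frozen hard, rigid second salmon steak: a flat oval (straight sides, round ends) 72 mm long along its x, 52 mm wide along its y, 28 mm thick, silver skin round the side, orange flesh with pale lines on top; about 0.13 kg. Origin at the centre of its underside, z up. It starts flat on the fixed white cutting board, which is 8 mm thick. The two steaks are alike.
- tuna: Frozen hard, rigid dark red block of tuna loin, 80 mm long along its x, 50 mm wide along its y, 30 mm thick, fine lighter lines on top; about 0.14 kg. Origin at the centre of its underside, z up. It starts flat on the fixed white cutting board, which is 8 mm thick.
- tail: Frozen hard mackerel tail, silver with a dark back and a dark forked fin; 0.12 kg. Thick end (grip here): a block 44 mm along its x, 46 mm wide along its y, 30 mm thick; origin at the centre of that block's underside, z up. It narrows along +x to the fin, 36 mm across, tip 70 mm from the origin. Starts flat on the fixed white cutting board, 8 mm thick, fin roughly towards the robot.
- tray_blue: Open blue plastic tray, fixed to the bench: outside 190 mm along its x, 140 mm along its y, 35 mm high; walls and floor 5 mm thick, so inside 180 x 130 mm with the inner floor 5 mm above the bench. Origin at the centre of its underside, z up. It starts empty; both salmon steaks go here, and they fit end to end along its x (each 42 mm from its middle).
- tray_white: Open white plastic tray, fixed to the bench: outside 190 mm along its x, 140 mm along its y, 35 mm high; walls and floor 5 mm thick, so inside 180 x 130 mm with the inner floor 5 mm above the bench. Origin at the centre of its underside, z up. It starts empty; the tuna block goes here.
- tray_red: Open red plastic tray, fixed to the bench: outside 190 mm along its x, 140 mm along its y, 35 mm high; walls and floor 5 mm thick, so inside 180 x 130 mm with the inner floor 5 mm above the bench. Origin at the centre of its underside, z up. It starts empty; the mackerel tail goes here.
- scissors: Pink-handled steel scissors lying on the bench at the left, about 160 mm long along its x (blades to +x), 70 mm wide, 12 mm high. Origin on the underside near the pivot. To be left alone.
- tape_roll: Brown roll of packing tape lying flat on the bench at the right, 90 mm across, 48 mm high, origin at the centre of its underside. To be left alone.
- check_weight: Brass check weight with a knob standing on the bench at the right, 44 mm across, 66 mm high, origin at the centre of its underside. To be left alone.

How it is judged:
By the outcome, as a careful person would: the job done as asked, in the order asked, and still so for the second after the job is handed in, with the robot touching nothing.
It also fails if it takes over 96 s, if anything falls off the work surface, if the arm or the gripper's body presses on something with over 40 N, if the wrist force passes 120 N, or if a joint passes its speed limit or range.

## Robot

A 6-joint arm with a two-finger parallel gripper is mounted at the origin on the work surface. World frame = base frame: x ahead of the robot, y to its left, z up, the work surface at z = 0. Lengths are in m, angles in rad, forces in N, time in s.
With the tool pointing down it reaches from about 0.3 to 0.825 m from the base axis. Payload 5.4 kg.
Tool frame: the origin (TCP) lies at the centre of the arm's flange, where the gripper is bolted on; the fingertips stand 190 mm ahead of it and the grasp point (between the pads) lies 171 mm ahead of it; x points along the fingers, y is the direction in which the jaws open and shut, and the axes are right-handed (so a half turn about x gives the same grasp; the last joint's range is limited). The gripper opens to 92 mm and grips with 3 to 60 N. Pads are 20 mm wide; open, the fingers measure 128 mm over their backs; the gripper's body (75 mm by 189 mm) begins 69 mm behind the grasp point.
Start: joints at [0.892, 0.158, 1.597, -0, 1.386, -0.21], TCP at [0.26, 0.513, 0.405] pointing down, gripper open.
Joint ranges: [-2.91, 2.91], [-0.94, 2.29], [0.18, 2.7], [-1.29, 4.43], [0.17, 2.64], [-3, 3]. Speed limits (rad/s): [2.57, 2.57, 3.14, 3.14, 3.14, 3.14].

## Interface

Orientations are given as a unit quaternion [x, y, z, w].
In Python, from cell import status, read_camera, camera_info, order, cut_out gives the robot as it stands.
- The arm moves only by the tool apply_moves, never from a script. Its argument "moves" is a list that holds one entry, the list of rows, each a list of 5 numbers: the finger opening in mm, from 0 to 91.9, then the shift along the tool's x, y, z each as a share of 10 cm, from -1 to 1, then the turn about the tool's x as a share of 180 degrees, from -1 to 1. In form: [[[hand, tx, ty, tz, turn], ...]]. A call has 1 to 8 rows; each row is the pose to reach, as a shift and turn from the pose commanded when the call began, along the tool's axes at that moment, turning the shorter way round; what a row does not reach only later rows make up. A row lasts 1/8 s, in which the tool goes at most 62.5 mm and 10.7 degrees, less where a joint would pass 70% of its speed; a pose out of reach is approached as far as the arm can. A call with a number of a shift or a turn outside -1 to 1 is refused whole. A call with a gripper value outside its range is refused whole. The fingers move at their own pace and stop on an object; "newtons" is the grip in N (left out, the last holds). Time passes only in rows, so rows that repeat a pose let the fingers close. It gives the time, the measured TCP pose, the force and the opening at its end, in the units of the state.
- status.state(): the state, without advancing time (a new reading comes with each control period).
- read_camera(name): name is "side" or "top" or "wrist"; returns (picture, depth): 480x640x3 uint8, red, green, blue; 480x640 float32, m along the optical axis (not along the pixel's ray), 0 where there is no reading.
- camera_info(name): a dict with "fx", "fy", "cx", "cy" (pixels), "R" (3x3) and "t" (3): a world point X has camera coordinates R X + t. Camera axes: x right, y down, z forward; pixel columns grow to the right and rows downward; lengths in m; the calibration is good to about 2 mm. A picture is of the moment at which its call begins: read the wrist's pose just before it. camera_info takes no time and is no camera call; for the wrist camera it gives the pose at the moment of the call.
- order.sign_off(): hands the job in, once; it reports no verdict.
Trained networks look in the newest picture that a camera, given by its name, has taken for a name from the list of things; names that differ only in an ending like _2 or _b are one class to them, and where a whole thing is asked for, a point or a joint stands for the part that bears it (a point fixed in the world has none). Each returns a list of dicts, best first, with "p" (0 to 1); they miss things now and then, are a little off and sometimes report something else, mostly with a low value. They report only what shows in the picture. A call takes as long as a camera call.
- cut_out(camera, label): "mask" (480x640 bool, what is visible of it) and "uv" ([column, row] in pixels, amid what is visible of it).
The state is a dict: "t": time; "qpos": joint angles; "joint_velocities": joint speeds; "effort": joint torques, N m; "ee_pos": TCP position; "tcp_rot": TCP orientation; "wrist_force": force on the tool from outside, world axes, zero at the start; "moment": the same for the moment, N m; "width": opening from 0.0 (shut) to 1.0 (fully open).
Only numpy, scipy, OpenCV 4.12 (cv2) and the standard library are available. Lean on these libraries where they do the work, as an engineer would, in place of code of your own. Each camera call takes 0.05 s, during which the arm holds its last target.

## Working session

There is one attempt and no reset: what is moved stays moved. The work goes in short steps, Python scripts to look and compute and a tool call to move; the robot and the scene stay as the last step left them, time stands still between calls to the robot, and variables do not carry over. Pictures are saved under pics/ and viewed, and the job is handed in when it is done.

Besides the shell and the picture viewer there is one more tool, called after "Emit:" by a JSON object that holds its "name" and its "arguments", one argument or row to a line. apply_moves: Moves the arm, as the interface text tells. Its arguments: {"type":"object","properties":{"moves":{"type":"array"},"newtons":{"type":"number"}},"required":["moves"]}

```bash
ls; mkdir -p pics; python3 - <<'E'
from cell import status, read_camera, camera_info, order, cut_out
import cv2, numpy as np
s=status.state(); print(s)
for n in ("top","side"):
    p,d=read_camera(n); cv2.imwrite(f"pics/{n}0.png",p[:,:,::-1]); np.savez(f"pics/{n}0.npz",p=p,d=d)
    print(n,{k:np.round(v,4).tolist() for k,v in camera_info(n).items()})
E
```

```text
pics
{'t': 0.0, 'qpos': array([ 8.91889026e-01,  1.59051259e-01,  1.59821650e+00, -3.72872146e-05,
        1.38619558e+00, -2.10092048e-01]), 'joint_velocities': array([-0.00025411,  0.00147861,  0.00073005,  0.00088682, -0.00016035,
       -0.00112539]), 'effort': array([ 7.83682462e-04, -3.85584140e+01, -3.22102582e+01,  7.01714773e-02,
        3.80458881e-02, -1.46263010e-04]), 'ee_pos': array([0.2596448 , 0.5127315 , 0.40372523]), 'tcp_rot': array([ 0.16363234,  0.68804186, -0.16483772,  0.68749646]), 'wrist_force': array([-0.14430626, -0.58358533,  0.4835432 ]), 'moment': array([-0.00608159,  0.02393351, -0.04353811]), 'width': 1.0029715822812009}
top {'fx': 439.3024, 'fy': 439.3024, 'cx': 319.4778, 'cy': 235.3536, 'R': [[-0.0229, -0.9996, 0.0164], [-0.9872, 0.0201, -0.1582], [0.1578, -0.0199, -0.9873]], 't': [0.0031, 0.5402, 1.0902]}
side {'fx': 532.922, 'fy': 532.922, 'cx': 314.266, 'cy': 246.9014, 'R': [[0.9308, -0.3649, -0.0197], [-0.2719, -0.6555, -0.7046], [0.2442, 0.6612, -0.7093]], 't': [-0.5067, 0.1792, 1.2567]}
```

View pics/top0.png

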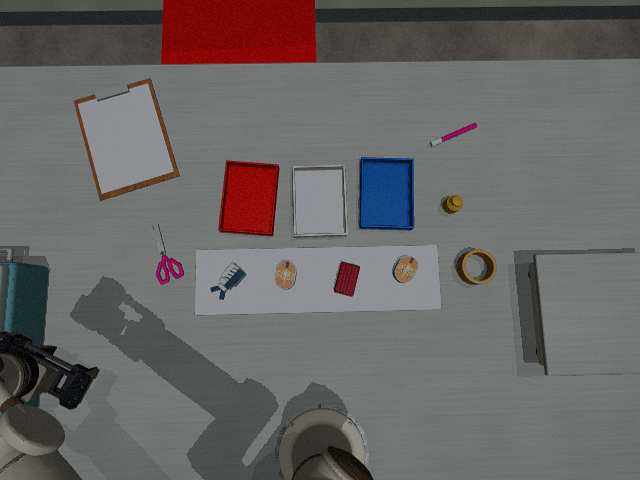

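View pics/side0.png

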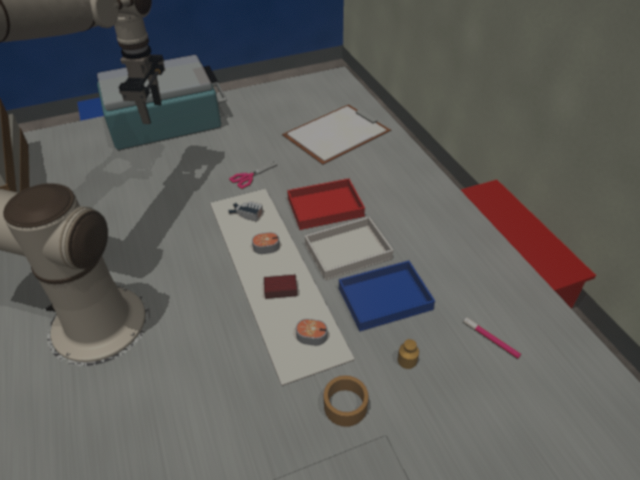

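The top picture shows the tail at (228,280), a steak at (286,275), the tuna at (347,278) and a steak at (405,268). The trays are red (249,198), white (320,201) and blue (386,193). The clutter is the tape (476,266), weight (452,204) and scissors (168,260).

```bash
cat > h.py <<'E'
from cell import status, read_camera, camera_info, order, cut_out
import cv2, numpy as np
from scipy.spatial.transform import Rotation as Ro
def toplane(ci,uv,z):
    uv=np.atleast_2d(uv).astype(float)
    r=np.c_[(uv[:,0]-ci['cx'])/ci['fx'],(uv[:,1]-ci['cy'])/ci['fy'],np.ones(len(uv))]@ci['R']
    c=-ci['R'].T@ci['t']
    return c+r*((z-c[2])/r[:,2])[:,None]
def rect(ci,mask,z):
    cs,_=cv2.findContours(mask.astype(np.uint8),cv2.RETR_EXTERNAL,cv2.CHAIN_APPROX_NONE)
    c=max(cs,key=cv2.contourArea)[:,0,:]
    w=toplane(ci,c,z)[:,:2]
    (cx,cy),(a,b),an=cv2.minAreaRect((w*1000).astype(np.float32))
    if a<b: a,b,an=b,a,an+90
    an=(an+90)%180-90
    return cx,cy,a,b,an   # mm, deg: long axis direction
E
python3 - <<'E'
from h import *
from cell import *
ci={k:np.array(v) for k,v in camera_info("top").items()}
p,d=read_camera("top")
for n,z in (("steak1",.036),("tuna",.038),("tail",.038),("tray_blue",.035),("tray_white",.035),("tray_red",.035),("tape_roll",.048),("check_weight",.066),("scissors",.012)):
    for o in cut_out("top",n)[:3]:
        r=rect(ci,o["mask"],z); dd=d[o["mask"]]; dd=dd[dd>0]
        uvm=np.argwhere(o["mask"])[:,::-1]
        dz=d[uvm[:,1],uvm[:,0]]
        X=(np.c_[(uvm[:,0]-ci['cx'])/ci['fx'],(uvm[:,1]-ci['cy'])/ci['fy'],np.ones(len(uvm))]*dz[:,None]-ci['t'])@ci['R']
        print(n,round(o["p"],2),np.round(o["uv"]),np.round(r,1),"z med/max",np.round(np.percentile(X[dz>0,2],[10,50,95]),4))
print(camera_info("wrist"))
E
```

```text
steak1 0.96 [285. 274.] [441.9  80.5  74.1  53.7  -0.8] z med/max [0.032  0.0359 0.0394]
steak1 0.71 [405. 272.] [ 447.7 -228.4   73.7   57.   -29.6] z med/max [0.031  0.0358 0.0394]
tail 0.56 [227. 281.] [429.1 229.3  88.1  49.3 -45.2] z med/max [0.0178 0.0353 0.041 ]
tail 0.55 [321. 200.] [ 6.330e+02 -1.120e+01  1.951e+02  1.399e+02 -1.000e-01] z med/max [0.0022 0.0054 0.0351]
tray_blue 0.8 [386. 194.] [ 652.3 -189.3  195.7  141.8   -2.2] z med/max [0.0023 0.0055 0.0348]
tray_white 0.82 [321. 203.] [ 6.329e+02 -1.130e+01  1.973e+02  1.437e+02  5.000e-01] z med/max [0.002  0.0054 0.035 ]
tray_red 0.62 [249. 199.] [645.7 174.5 194.9 143.2  -5.3] z med/max [0.0022 0.0055 0.0349]
tape_roll 0.98 [484. 264.] [ 451.  -406.5  103.4   89.5   88.8] z med/max [0.008  0.0423 0.0502]
check_weight 0.57 [455. 203.] [ 611.1 -351.6   54.8   41.3  -47.2] z med/max [0.0157 0.0416 0.0663]
{'fx': 346.8127504566491, 'fy': 346.8127504566491, 'cx': 320.8362938016804, 'cy': 243.47716507471816, 'R': array([[ 4.51540294e-01,  8.92250627e-01, -4.26496115e-04],
       [ 8.64621009e-01, -4.37439671e-01,  2.47137706e-01],
       [ 2.20322206e-01, -1.11961390e-01, -9.68980275e-01]]), 't': array([-0.57423514, -0.02854381,  0.3892788 ])}
```

```bash
cat >> h.py <<'E'
def plan(xyz,jaw=None,s=None):
    s=s or status.state()
    R=Ro.from_quat(s['tcp_rot']).as_matrix()
    d=R.T@(np.array(xyz)-s['ee_pos'])
    y=R[:,1]; cur=np.degrees(np.arctan2(y[1],y[0]))
    t=0
    if jaw is not None:
        dy=(jaw-cur+90)%180-90
        t=-dy/180     # tool x is down: + turn lowers world yaw
    print("t %.2f"%s['t'],"ee",np.round(s['ee_pos'],4),"jaw %.1f"%cur,"q6 %.2f"%s['qpos'][5],"w %.3f"%s['width'],"F",np.round(s['wrist_force'],1))
    print("  total shift tool axes [10cm]",np.round(d*10,3),"turn",round(t,4), "down axis",np.round(R[:,0],3))
E
python3 - <<'E'
from h import *
plan([.42,.08,.40],90)
E
```

```text
t 0.60 ee [0.2598 0.5129 0.4047] jaw 63.1 q6 -0.21 w 0.997 F [-0.   0.5 -0.5]
  total shift tool axes [10cm] [ 0.047 -3.139  3.385] turn -0.1492 down axis [-0. -0. -1.]
```

Emit:
{"name": "apply_moves", "arguments": {
  "moves": [
    [[91.9, 0, -0.39, 0.42, 0], [91.9, 0, -0.785, 0.846, 0]]
  ],
  "newtons": 25
}}

```text
t: 0.85
ee_pos: [0.2999, 0.4037, 0.4047]
tcp_rot: [0.164, 0.688, -0.164, 0.688]
wrist_force: [1.2, 0.7, 0.1]
width: 1.001
```

Emit:
{"name": "apply_moves", "arguments": {
  "moves": [
    [[91.9, 0, -0.39, 0.42, 0], [91.9, 0, -0.785, 0.846, 0]]
  ]
}}

```text
t: 1.1
ee_pos: [0.34, 0.2948, 0.4049]
tcp_rot: [0.164, 0.688, -0.164, 0.688]
wrist_force: [1.7, 1.1, -0.4]
width: 1.0
```

Emit:
{"name": "apply_moves", "arguments": {
  "moves": [
    [[91.9, 0, -0.39, 0.42, 0], [91.9, 0, -0.785, 0.846, 0]]
  ]
}}

```text
t: 1.35
ee_pos: [0.3801, 0.1865, 0.405]
tcp_rot: [0.164, 0.687, -0.164, 0.688]
wrist_force: [0.1, -0.1, -0.3]
width: 1.003
```

Emit:
{"name": "apply_moves", "arguments": {
  "moves": [
    [[91.9, 0, -0.39, 0.42, -0.05], [91.9, 0, -0.785, 0.846, -0.1], [91.9, 0, -0.785, 0.846, -0.149], [91.9, 0, -0.785, 0.846, -0.149], [91.9, 0, -0.785, 0.846, -0.149]]
  ]
}}

```text
t: 1.98
ee_pos: [0.4196, 0.0805, 0.4047]
tcp_rot: [0.001, 0.707, -0.001, 0.707]
wrist_force: [-0.3, 0.3, -0.4]
width: 1.0
```

```bash
cat >> h.py <<'E'
def wrist(name,labels):
    ci={k:np.array(v) for k,v in camera_info("wrist").items()}
    p,d=read_camera("wrist"); img=p[:,:,::-1].copy()
    for n,z in labels:
        for o in cut_out("wrist",n)[:2]:
            m=o["mask"].astype(np.uint8)
            # keep only pixels on the top face, by depth
            v,u=np.nonzero(m); dz=d[v,u]
            X=(np.c_[(u-ci['cx'])/ci['fx'],(v-ci['cy'])/ci['fy'],np.ones(len(u))]*dz[:,None]-ci['t'])@ci['R']
            mt=np.zeros_like(m); k=(dz>0)&(abs(X[:,2]-z)<.007); mt[v[k],u[k]]=1
            mt=cv2.morphologyEx(mt,cv2.MORPH_OPEN,np.ones((3,3),np.uint8))
            print(n,round(o["p"],2),np.round(o["uv"]),"mask",np.round(rect(ci,m,z),1),"topface",np.round(rect(ci,mt,z),1) if mt.sum()>50 else None,"ztop %.4f"%np.median(X[k,2]) if k.any() else "")
            cs,_=cv2.findContours(mt,cv2.RETR_EXTERNAL,cv2.CHAIN_APPROX_NONE); cv2.drawContours(img,cs,-1,(0,255,0),1)
    cv2.imwrite(f"pics/{name}.png",img)
    plan([0,0,0])
    return ci,p,d
E
python3 - <<'E'
from h import *
wrist("w1",[("steak1",.036),("tuna",.038),("tail",.038),("tray_white",.035),("tray_red",.035),("tray_blue",.035)])
E
```

```text
steak1 0.87 [327. 243.] mask [438.6  82.4  75.6  52.5 -12.7] topface [440.3  82.3  72.3  51.8 -11.6] ztop 0.0358
steak1 0.76 [ 35. 252.] mask [ 445.5 -218.8   89.    62.3  -65.5] topface [ 448.4 -226.3   75.4   55.2  -33.9] ztop 0.0357
tuna 0.57 [176. 233.] mask [425.1 -70.4  85.   57.8 -15.3] topface [426.9 -73.4  79.9  50.6 -15.8] ztop 0.0372
tail 0.56 [461. 236.] mask [425.6 226.2  87.5  54.7 -43.3] topface [438.9 219.   57.   47.3 -44. ] ztop 0.0372
tray_white 0.55 [252. 398.] mask [648.2  -9.  141.3  65.8  89.9] topface [545.2  13.3  90.4  13.6  89.9] ztop 0.0335
tray_red 0.68 [396. 406.] mask [644.3 173.5 147.6  57.1  89.9] topface [552.  155.2  83.2  19.8 -85.6] ztop 0.0334
tray_blue 0.69 [162. 427.] mask [ 663.  -111.3   34.4   16.8   -6.3] topface None ztop 0.0310
t 2.33 ee [0.4197 0.0803 0.4047] jaw 90.0 q6 -1.67 w 0.998 F [-0.   0.2  0.5]
  total shift tool axes [10cm] [ 4.047 -0.804 -4.197] turn 0 down axis [-0. -0. -1.]
```

View pics/w1.png

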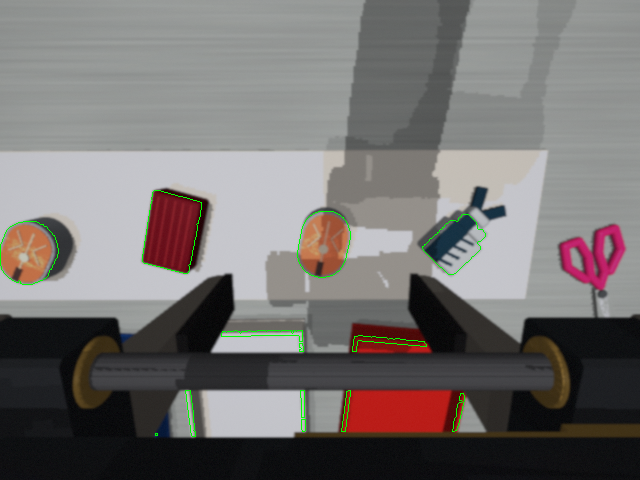

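Wrist view: steak1 at (325,243), the tuna at (173,230), steak2 at (28,252) and the tail at (455,243) with its fin to the upper right. The top-face outlines match the given sizes. Next I measure the tray rims in the top picture.

```bash
python3 - <<'E'
from h import *
ci={k:np.array(v) for k,v in camera_info("top").items()}
p,d=read_camera("top")
for n in ("tray_blue","tray_white","tray_red"):
    o=cut_out("top",n)[0]; m=o["mask"]
    m=cv2.dilate(m.astype(np.uint8),np.ones((3,3)))
    v,u=np.nonzero(m); dz=d[v,u]
    X=(np.c_[(u-ci['cx'])/ci['fx'],(v-ci['cy'])/ci['fy'],np.ones(len(u))]*dz[:,None]-ci['t'])@ci['R']
    k=(dz>0)&(X[:,2]>.028)&(X[:,2]<.042)
    r=cv2.minAreaRect((X[k,:2]*1000).astype(np.float32))
    kf=(X[:,2]<.010)&(X[:,2]>0)
    print(n,o["p"],"rim",np.round(r[0],1),np.round(r[1],1),round(r[2],1),"x pct",np.round(np.percentile(X[k,0],[1,99]),3),"y",np.round(np.percentile(X[k,1],[1,99]),3))
plan([.440,.0825,.30],78.4); plan([.440,.0825,.203],78.4)
E
```

```text
tray_blue 0.86 rim [ 654.8 -191.3] [141.2 191.8] 87.6 x pct [0.557 0.752] y [-0.263 -0.118]
tray_white 0.79 rim [637.4 -10.8] [192. 140.] 0.6 x pct [0.542 0.732] y [-0.081  0.059]
tray_red 0.69 rim [648.7 175.7] [140.7 191.1] 84.5 x pct [0.55  0.747] y [0.1   0.252]
t 2.52 ee [0.4198 0.08   0.4047] jaw 90.0 q6 -1.67 w 1.000 F [ 1.1 -0.4  0.3]
  total shift tool axes [10cm] [1.047 0.025 0.202] turn 0.0642 down axis [ 0. -0. -1.]
t 2.52 ee [0.4198 0.08   0.4047] jaw 90.0 q6 -1.67 w 1.000 F [ 1.1 -0.4  0.3]
  total shift tool axes [10cm] [2.017 0.025 0.202] turn 0.0642 down axis [ 0. -0. -1.]
```

Emit:
{"name": "apply_moves", "arguments": {
  "moves": [
    [[91.9, 0.4, 0.025, 0.2, 0.05], [91.9, 0.9, 0.025, 0.2, 0.064], [91.9, 0.98, 0.025, 0.2, 0.064], [91.9, 0.98, 0.025, 0.2, 0.064]]
  ]
}}

```text
t: 3.02
ee_pos: [0.44, 0.0824, 0.3074]
tcp_rot: [0.071, 0.704, -0.071, 0.704]
wrist_force: [0.3, -0.3, 0.8]
width: 0.999
```

```bash
python3 - <<'E'
from h import *
plan([.4403,.0823,.203],78.4)
wrist("w2",[("steak1",.036)])
E
```

```text
t 3.02 ee [0.44   0.0824 0.3074] jaw 78.5 q6 -1.46 w 0.999 F [ 0.3 -0.3  0.8]
  total shift tool axes [10cm] [ 1.044 -0.     0.003] turn 0.0004 down axis [ 0. -0. -1.]
steak1 0.45 [  3. 311.] mask [ 434.9 -170.2   14.     6.1  -24.4] topface None 
t 3.12 ee [0.4407 0.0823 0.3088] jaw 78.5 q6 -1.46 w 0.999 F [ 0.4  0.9 -0.1]
  total shift tool axes [10cm] [ 3.073 -1.689 -4.164] turn 0 down axis [ 0.004 -0.    -1.   ]
```

View pics/w2.png

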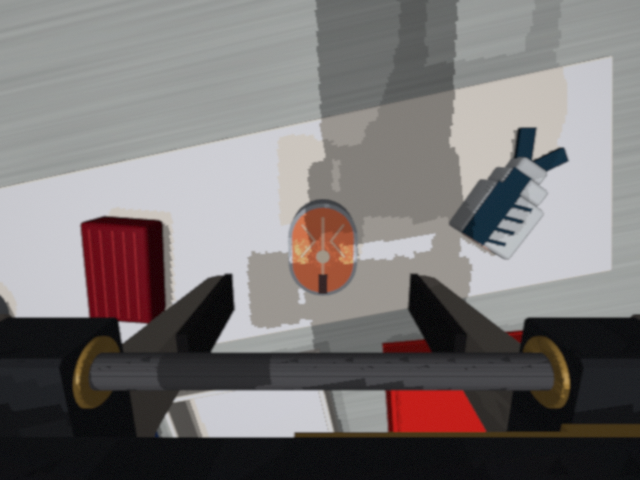

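The steak is aligned with the jaws and centred at (323,247); the network missed it this time. Descending and gripping.

Emit:
{"name": "apply_moves", "arguments": {
  "moves": [
    [[91.9, 0.4, 0, 0, 0], [91.9, 0.7, 0, 0, 0], [91.9, 0.9, 0, 0, 0], [91.9, 1.0, 0, 0, 0]]
  ]
}}

```text
t: 3.62
ee_pos: [0.4405, 0.0824, 0.2074]
tcp_rot: [0.071, 0.703, -0.071, 0.704]
wrist_force: [0.5, -0.7, -0.4]
width: 1.002
```

Emit:
{"name": "apply_moves", "arguments": {
  "moves": [
    [[91.9, 0.05, 0, 0, 0], [91.9, 0.05, 0, 0, 0], [40, 0.05, 0, 0, 0], [40, 0.05, 0, 0, 0], [40, 0.05, 0, 0, 0], [40, 0.05, 0, 0, 0], [40, 0.05, 0, 0, 0]]
  ]
}}

```text
t: 4.5
ee_pos: [0.4399, 0.0825, 0.2018]
tcp_rot: [0.071, 0.703, -0.071, 0.704]
wrist_force: [0.1, 0.9, 1.1]
width: 0.565
```

Emit:
{"name": "apply_moves", "arguments": {
  "moves": [
    [[40, -0.3, 0, 0, 0], [40, -0.8, 0, 0, 0], [40, -0.98, 0, 0, 0], [40, -0.98, 0, 0, 0]]
  ]
}}

```text
t: 5.0
ee_pos: [0.4403, 0.0824, 0.3008]
tcp_rot: [0.071, 0.702, -0.071, 0.705]
wrist_force: [0.5, 0.3, -1.5]
width: 0.568
```

```bash
python3 - <<'E'
from h import *
plan([.697,-.193,.30],87.6)
E
```

```text
t 5.00 ee [0.4403 0.0824 0.3008] jaw 78.4 q6 -1.46 w 0.568 F [ 0.5  0.3 -1.5]
  total shift tool axes [10cm] [ 0.017 -2.184  3.067] turn -0.0509 down axis [ 0.003 -0.    -1.   ]
```

Emit:
{"name": "apply_moves", "arguments": {
  "moves": [
    [[40, 0, -0.2, 0.28, 0], [40, 0, -0.546, 0.767, 0]]
  ]
}}

```text
t: 5.25
ee_pos: [0.5034, 0.0139, 0.2975]
tcp_rot: [0.071, 0.705, -0.07, 0.702]
wrist_force: [0.6, 1.3, -1.1]
width: 0.563
```

Emit:
{"name": "apply_moves", "arguments": {
  "moves": [
    [[40, 0, -0.273, 0.383, 0], [40, 0, -0.546, 0.767, 0]]
  ]
}}

```text
t: 5.5
ee_pos: [0.5685, -0.0565, 0.2972]
tcp_rot: [0.072, 0.705, -0.071, 0.702]
wrist_force: [-0.2, -0.3, -1.1]
width: 0.564
```

Emit:
{"name": "apply_moves", "arguments": {
  "moves": [
    [[40, 0, -0.273, 0.383, 0], [40, 0, -0.546, 0.767, 0]]
  ]
}}

```text
t: 5.75
ee_pos: [0.6327, -0.1252, 0.2968]
tcp_rot: [0.072, 0.705, -0.071, 0.702]
wrist_force: [0.4, 1.2, -1.4]
width: 0.566
```

Emit:
{"name": "apply_moves", "arguments": {
  "moves": [
    [[40, 0, -0.273, 0.383, -0.025], [40, 0, -0.5, 0.71, -0.051], [40, 0, -0.546, 0.767, -0.051], [40, 0, -0.546, 0.767, -0.051]]
  ]
}}

```text
t: 6.25
ee_pos: [0.6961, -0.1928, 0.2974]
tcp_rot: [0.016, 0.708, -0.014, 0.706]
wrist_force: [-0.4, 0.0, -2.4]
width: 0.56
```

```bash
python3 - <<'E'
from h import *
plan([.697,-.193,.1995],87.6)
wrist("w3",[("tray_blue",.035)])
E
```

```text
t 6.25 ee [ 0.6961 -0.1928  0.2974] jaw 87.6 q6 -1.97 w 0.560 F [-0.4  0.  -2.4]
  total shift tool axes [10cm] [ 0.979 -0.004  0.013] turn -0.0002 down axis [-0.003  0.002 -1.   ]
tray_blue 0.81 [322. 149.] mask [ 644.1 -189.7  168.   139.9   -2.7] topface [ 643.9 -189.6  166.7  138.6   -2.8] ztop 0.0338
t 6.35 ee [ 0.696  -0.1919  0.2986] jaw 87.6 q6 -1.97 w 0.566 F [-0.1  0.9 -2.1]
  total shift tool axes [10cm] [ 3.003  1.627 -7.027] turn 0 down axis [-0.002  0.001 -1.   ]
```

View pics/w3.png

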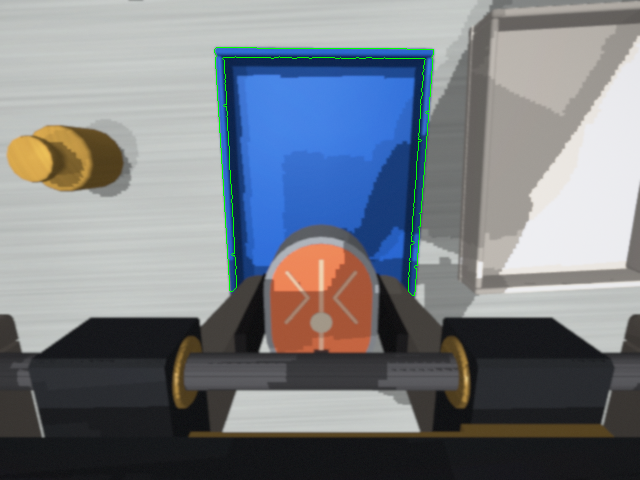

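The steak is held over the far half of the blue tray and aligned with it (tray near edge at row 50, walls at columns 220 and 430). Lowering it.

Emit:
{"name": "apply_moves", "arguments": {
  "moves": [
    [[40, 0.4, 0, 0.01, 0], [40, 0.75, 0, 0.01, 0], [40, 0.9, 0, 0.01, 0], [40, 0.95, 0, 0.01, 0], [40, 0.95, 0, 0.01, 0]]
  ]
}}

```text
t: 6.98
ee_pos: [0.698, -0.193, 0.206]
tcp_rot: [0.014, 0.706, -0.015, 0.708]
wrist_force: [0.2, 0.6, -2.2]
width: 0.562
```

```bash
python3 - <<'E'
from h import *
plan([.697,-.193,.199],87.6)
E
```

```text
t 6.97 ee [ 0.698 -0.193  0.206] jaw 87.6 q6 -1.97 w 0.562 F [ 0.2  0.6 -2.2]
  total shift tool axes [10cm] [ 0.07   0.    -0.011] turn 0.0002 down axis [ 0.002 -0.001 -1.   ]
```

Emit:
{"name": "apply_moves", "arguments": {
  "moves": [
    [[40, 0.03, 0, 0, 0], [40, 0.06, 0, 0, 0], [40, 0.06, 0, 0, 0]]
  ]
}}

```text
t: 7.35
ee_pos: [0.6977, -0.1932, 0.1989]
tcp_rot: [0.015, 0.707, -0.015, 0.707]
wrist_force: [-0.3, -0.9, -2.4]
width: 0.565
```

Emit:
{"name": "apply_moves", "arguments": {
  "moves": [
    [[40, 0.008, 0, 0, 0], [40, 0.008, 0, 0, 0]]
  ]
}}

```text
t: 7.6
ee_pos: [0.6978, -0.1932, 0.1988]
tcp_rot: [0.015, 0.707, -0.015, 0.707]
wrist_force: [-2.4, -0.1, 5.7]
width: 0.564
```

Emit:
{"name": "apply_moves", "arguments": {
  "moves": [
    [[40, 0.008, 0, 0, 0], [40, 0.008, 0, 0, 0]]
  ]
}}

```text
t: 7.85
ee_pos: [0.6978, -0.1932, 0.1988]
tcp_rot: [0.015, 0.707, -0.015, 0.707]
wrist_force: [-4.9, 1.6, 8.5]
width: 0.568
```

Emit:
{"name": "apply_moves", "arguments": {
  "moves": [
    [[72, 0, 0, 0, 0], [72, 0, 0, 0, 0], [72, 0, 0, 0, 0], [72, -0.3, 0, 0, 0], [72, -0.7, 0, 0, 0], [72, -1, 0, 0, 0], [72, -1, 0, 0, 0]]
  ]
}}

```text
t: 8.72
ee_pos: [0.6986, -0.1935, 0.3004]
tcp_rot: [0.014, 0.705, -0.016, 0.709]
wrist_force: [0.2, 0.1, 0.0]
width: 0.783
```

```bash
python3 - <<'E'
from h import *
plan([.448,-.227,.34],57)
wrist("w4",[("steak1",.033),("tray_blue",.035)])
E
```

```text
t 8.72 ee [ 0.6986 -0.1935  0.3004] jaw 87.6 q6 -1.97 w 0.783 F [0.2 0.1 0. ]
  total shift tool axes [10cm] [-0.409 -0.44  -2.487] turn 0.1701 down axis [ 0.006 -0.003 -1.   ]
steak1 0.98 [325. 248.] mask [ 696.5 -194.2   74.8   51.5   -3.4] topface [ 698.  -194.2   71.9   51.4   -3.4] ztop 0.0328
tray_blue 0.72 [325. 151.] mask [ 654.9 -190.3  189.4  139.7   -2.9] topface [ 639.8 -189.4  158.4  138.6   -2.8] ztop 0.0337
t 8.88 ee [ 0.6971 -0.1928  0.2947] jaw 87.6 q6 -1.97 w 0.779 F [-0.4 -0.9 -0.8]
  total shift tool axes [10cm] [ 2.971  1.633 -7.036] turn 0 down axis [-0.003  0.001 -1.   ]
```

View pics/w4.png

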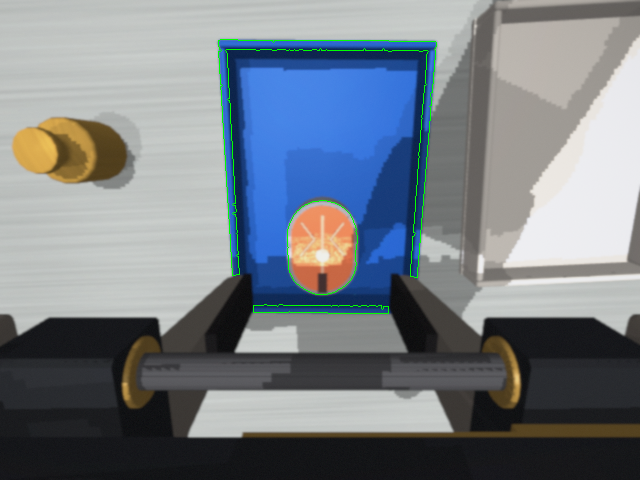

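Steak1 lies flat in the blue tray at (323,247), with its top at z=0.0328. Next, steak2.

Emit:
{"name": "apply_moves", "arguments": {
  "moves": [
    [[91.9, -0.2, -0.07, -0.4, 0], [91.9, -0.2, -0.147, -0.83, 0]]
  ]
}}

```text
t: 9.12
ee_pos: [0.6133, -0.2043, 0.316]
tcp_rot: [0.015, 0.707, -0.014, 0.707]
wrist_force: [1.0, -0.5, 0.6]
width: 0.977
```

Emit:
{"name": "apply_moves", "arguments": {
  "moves": [
    [[91.9, -0.1, -0.07, -0.4, 0], [91.9, -0.2, -0.147, -0.83, 0]]
  ]
}}

```text
t: 9.38
ee_pos: [0.5287, -0.2153, 0.3349]
tcp_rot: [0.015, 0.708, -0.014, 0.706]
wrist_force: [0.2, -0.6, 0.4]
width: 1.0
```

Emit:
{"name": "apply_moves", "arguments": {
  "moves": [
    [[91.9, 0, -0.07, -0.4, 0.05], [91.9, 0, -0.147, -0.83, 0.1], [91.9, 0, -0.147, -0.83, 0.17], [91.9, 0, -0.147, -0.83, 0.17], [91.9, 0, -0.147, -0.83, 0.17]]
  ]
}}

```text
t: 10.0
ee_pos: [0.4471, -0.2267, 0.3362]
tcp_rot: [0.2, 0.679, -0.2, 0.678]
wrist_force: [-0.4, 0.1, 0.3]
width: 1.001
```

```bash
python3 - <<'E'
from h import *
wrist("w5",[("steak1",.036),("tuna",.038)])
E
```

```text
steak1 0.96 [467. 415.] mask [ 662.4 -206.5   54.3   22.7   -2.6] topface [ 671.  -201.3   28.2   26.3  -32.8] ztop 0.0324
steak1 0.66 [319. 243.] mask [ 448.4 -228.7   75.5   52.6  -31.5] topface [ 448.9 -229.2   72.2   51.4  -31.6] ztop 0.0358
tuna 0.8 [472. 116.] mask [426.2 -80.4  79.3  57.4 -15.4] topface [427.1 -77.5  78.9  50.7 -15.8] ztop 0.0372
t 10.15 ee [ 0.4473 -0.2267  0.3368] jaw 57.1 q6 -1.71 w 1.002 F [ 0.3 -0.3 -0.4]
  total shift tool axes [10cm] [ 3.37  -0.524 -4.986] turn 0 down axis [-0.  0. -1.]
```

View pics/w5.png

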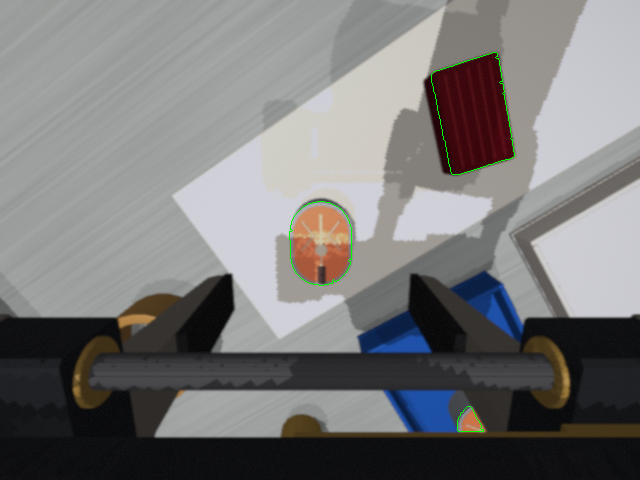

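Steak2 is centred at (321,243), world (0.449,-0.229), long axis at -31.6°.

```bash
python3 - <<'E'
from h import *
plan([.449,-.229,.2025],58.4)
E
```

```text
t 10.15 ee [ 0.4473 -0.2267  0.3368] jaw 57.1 q6 -1.71 w 1.002 F [ 0.3 -0.3 -0.4]
  total shift tool axes [10cm] [ 1.343 -0.01   0.027] turn -0.007 down axis [-0.  0. -1.]
```

Emit:
{"name": "apply_moves", "arguments": {
  "moves": [
    [[91.9, 0.4, -0.01, 0.027, -0.007], [91.9, 0.9, -0.01, 0.027, -0.007], [91.9, 0.9, -0.01, 0.027, -0.007]]
  ]
}}

```text
t: 10.52
ee_pos: [0.4473, -0.2277, 0.2435]
tcp_rot: [0.194, 0.683, -0.192, 0.677]
wrist_force: [-0.5, -0.2, -0.3]
width: 0.998
```

```bash
python3 - <<'E'
from h import *
plan([.449,-.229,.2025],58.4)
E
```

```text
t 10.53 ee [ 0.4473 -0.2277  0.2435] jaw 58.3 q6 -1.73 w 0.998 F [-0.5 -0.2 -0.3]
  total shift tool axes [10cm] [ 0.41  -0.003  0.025] turn -0.0003 down axis [-0.007  0.006 -1.   ]
```

Emit:
{"name": "apply_moves", "arguments": {
  "moves": [
    [[91.9, 0.3, 0, 0.01, 0], [91.9, 0.44, 0, 0.01, 0], [91.9, 0.44, 0, 0.01, 0], [40, 0.44, 0, 0.01, 0], [40, 0.44, 0, 0.01, 0], [40, 0.44, 0, 0.01, 0], [40, 0.44, 0, 0.01, 0], [40, 0.44, 0, 0.01, 0]]
  ]
}}

```text
t: 11.52
ee_pos: [0.4497, -0.2296, 0.2033]
tcp_rot: [0.193, 0.68, -0.193, 0.68]
wrist_force: [-0.7, 1.4, 1.7]
width: 0.565
```

Emit:
{"name": "apply_moves", "arguments": {
  "moves": [
    [[40, -0.3, 0, 0, 0], [40, -0.8, 0, 0, 0], [40, -0.98, 0, 0, 0], [40, -0.98, 0, 0, 0]]
  ]
}}

```text
t: 12.02
ee_pos: [0.4499, -0.23, 0.3023]
tcp_rot: [0.193, 0.679, -0.194, 0.681]
wrist_force: [-0.4, 0.8, -3.1]
width: 0.565
```

```bash
python3 - <<'E'
from h import *
plan([.613,-.189,.30],87.4)
E
```

```text
t 12.03 ee [ 0.4499 -0.23    0.3023] jaw 58.3 q6 -1.73 w 0.565 F [-0.4  0.8 -3.1]
  total shift tool axes [10cm] [0.026 1.206 1.172] turn -0.1618 down axis [ 0.002 -0.002 -1.   ]
```

Emit:
{"name": "apply_moves", "arguments": {
  "moves": [
    [[40, 0, 0.3, 0.29, 0], [40, 0, 0.603, 0.586, 0]]
  ]
}}

```text
t: 12.28
ee_pos: [0.5314, -0.2087, 0.299]
tcp_rot: [0.194, 0.681, -0.193, 0.679]
wrist_force: [-1.1, -0.8, -2.2]
width: 0.562
```

Emit:
{"name": "apply_moves", "arguments": {
  "moves": [
    [[40, 0, 0.3, 0.29, -0.05], [40, 0, 0.55, 0.53, -0.1], [40, 0, 0.603, 0.586, -0.162], [40, 0, 0.603, 0.586, -0.162], [40, 0, 0.603, 0.586, -0.162]]
  ]
}}

```text
t: 12.9
ee_pos: [0.612, -0.1887, 0.2997]
tcp_rot: [0.017, 0.708, -0.017, 0.706]
wrist_force: [-1.1, -0.5, -1.5]
width: 0.563
```

```bash
python3 - <<'E'
from h import *
plan([.613,-.189,.199],87.4)
E
```

```text
t 12.90 ee [ 0.612  -0.1887  0.2997] jaw 87.3 q6 -2.01 w 0.563 F [-1.1 -0.5 -1.5]
  total shift tool axes [10cm] [ 1.007 -0.004  0.013] turn -0.0008 down axis [-0.002  0.001 -1.   ]
```

Emit:
{"name": "apply_moves", "arguments": {
  "moves": [
    [[40, 0.4, 0, 0.005, 0], [40, 0.75, 0, 0.005, 0], [40, 0.9, 0, 0.005, 0], [40, 0.95, 0, 0.005, 0], [40, 0.95, 0, 0.005, 0]]
  ]
}}

```text
t: 13.52
ee_pos: [0.6135, -0.189, 0.2072]
tcp_rot: [0.016, 0.706, -0.016, 0.707]
wrist_force: [-0.2, 0.5, -1.0]
width: 0.565
```

Emit:
{"name": "apply_moves", "arguments": {
  "moves": [
    [[40, 0.02, 0, 0, 0], [40, 0.03, 0, 0, 0], [40, 0.03, 0, 0, 0]]
  ]
}}

```text
t: 13.9
ee_pos: [0.6133, -0.1887, 0.2034]
tcp_rot: [0.016, 0.707, -0.016, 0.707]
wrist_force: [-0.3, -0.4, -1.3]
width: 0.564
```

Emit:
{"name": "apply_moves", "arguments": {
  "moves": [
    [[40, 0.01, 0, 0, 0], [40, 0.01, 0, 0, 0]]
  ]
}}

```text
t: 14.15
ee_pos: [0.6131, -0.1887, 0.202]
tcp_rot: [0.016, 0.707, -0.016, 0.707]
wrist_force: [0.2, -0.8, -0.1]
width: 0.567
```

Emit:
{"name": "apply_moves", "arguments": {
  "moves": [
    [[40, 0.012, 0, 0, 0], [40, 0.012, 0, 0, 0]]
  ]
}}

```text
t: 14.4
ee_pos: [0.6131, -0.1887, 0.2007]
tcp_rot: [0.016, 0.707, -0.016, 0.707]
wrist_force: [-0.7, 0.1, -1.2]
width: 0.561
```

Emit:
{"name": "apply_moves", "arguments": {
  "moves": [
    [[40, 0.008, 0, 0, 0], [40, 0.008, 0, 0, 0]]
  ]
}}

```text
t: 14.65
ee_pos: [0.6133, -0.1887, 0.2004]
tcp_rot: [0.016, 0.707, -0.016, 0.707]
wrist_force: [-1.1, 0.6, 1.2]
width: 0.566
```

Contact. Releasing, then going up.

Emit:
{"name": "apply_moves", "arguments": {
  "moves": [
    [[72, 0, 0, 0, 0], [72, 0, 0, 0, 0], [72, 0, 0, 0, 0], [72, -0.3, 0, 0, 0], [72, -0.7, 0, 0, 0], [72, -1, 0, 0, 0], [72, -1, 0, 0, 0]]
  ]
}}

```text
t: 15.52
ee_pos: [0.6142, -0.1892, 0.3033]
tcp_rot: [0.015, 0.705, -0.017, 0.709]
wrist_force: [0.5, 0.3, -0.6]
width: 0.784
```

```bash
python3 - <<'E'
from h import *
plan([.427,-.075,.31],74.2)
wrist("w6",[("steak1",.033),("tray_blue",.035)])
E
```

```text
t 15.53 ee [ 0.6142 -0.1892  0.3033] jaw 87.4 q6 -2.01 w 0.784 F [ 0.5  0.3 -0.6]
  total shift tool axes [10cm] [-0.081  1.057 -1.92 ] turn 0.0736 down axis [ 0.006 -0.003 -1.   ]
steak1 0.8 [325. 245.] mask [ 610.4 -189.7   73.6   51.9   -2.5] topface [ 611.5 -189.8   71.5   51.8   -2.5] ztop 0.0328
steak1 0.62 [325. 329.] mask [ 675.2 -193.6   52.2   49.5   87.6] topface [ 679.8 -193.6   51.7   40.3   87.6] ztop 0.0327
tray_blue 0.66 [356. 254.] mask [ 628.6 -188.9  141.1  138.6   -2.8] topface [ 596.8 -187.3  138.6   74.4   87.2] ztop 0.0336
t 15.68 ee [ 0.6127 -0.1884  0.2982] jaw 87.4 q6 -2.01 w 0.785 F [ 1.  -0.1 -0.6]
  total shift tool axes [10cm] [ 3.     1.605 -6.197] turn 0 down axis [-0.002  0.001 -1.   ]
```

View pics/w6.png

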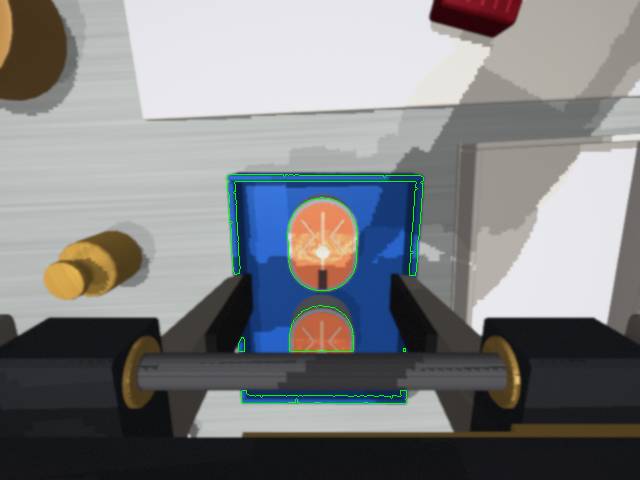

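Both steaks lie flat in the blue tray, end to end, at (322,245) and (322,330). Both tops are at z=0.033. Next, the tuna.

Emit:
{"name": "apply_moves", "arguments": {
  "moves": [
    [[91.9, 0, 0.25, -0.45, 0], [91.9, -0.1, 0.53, -0.96, 0]]
  ]
}}

```text
t: 15.92
ee_pos: [0.5179, -0.1307, 0.3071]
tcp_rot: [0.017, 0.709, -0.015, 0.705]
wrist_force: [-0.5, -0.1, 1.2]
width: 0.976
```

Emit:
{"name": "apply_moves", "arguments": {
  "moves": [
    [[91.9, 0, 0.25, -0.45, 0.03], [91.9, 0, 0.5, -0.9, 0.07], [91.9, 0, 0.527, -0.96, 0.074], [91.9, 0, 0.527, -0.96, 0.074], [91.9, 0, 0.527, -0.96, 0.074]]
  ]
}}

```text
t: 16.55
ee_pos: [0.427, -0.0752, 0.3102]
tcp_rot: [0.098, 0.7, -0.098, 0.701]
wrist_force: [0.1, -0.6, 0.6]
width: 1.0
```

```bash
python3 - <<'E'
from h import *
wrist("w7",[("tuna",.038)])
plan([.427,-.075,.203],74.2)
E
```

```text
tuna 0.98 [325. 247.] mask [426.  -75.   80.8  49.3 -15.8] topface [427.  -75.3  78.6  49.2 -15.9] ztop 0.0372
t 16.65 ee [ 0.427  -0.0752  0.3102] jaw 74.1 q6 -1.75 w 0.996 F [0.5 0.  0.5]
  total shift tool axes [10cm] [ 3.101 -0.445 -4.313] turn 0 down axis [ 0. -0. -1.]
t 16.65 ee [ 0.427  -0.0752  0.3102] jaw 74.1 q6 -1.75 w 0.996 F [0.5 0.  0.5]
  total shift tool axes [10cm] [ 1.072  0.002 -0.   ] turn -0.0005 down axis [ 0. -0. -1.]
```

View pics/w7.png

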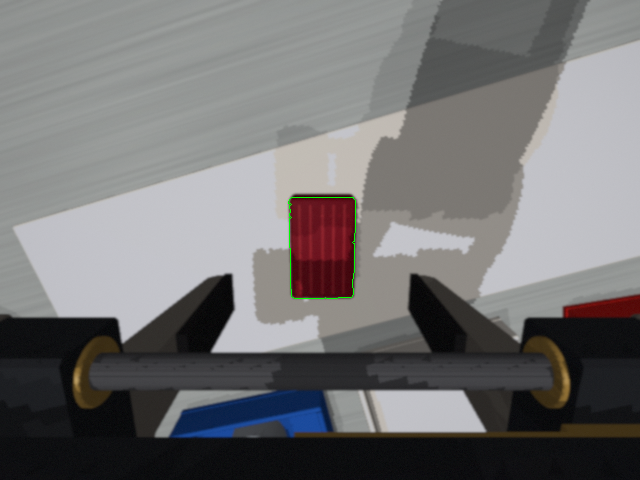

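The tuna is centred and aligned at (323,247).

Emit:
{"name": "apply_moves", "arguments": {
  "moves": [
    [[91.9, 0.4, 0, 0, 0], [91.9, 0.8, 0, 0, 0], [91.9, 1.0, 0, 0, 0]]
  ]
}}

```text
t: 17.02
ee_pos: [0.4258, -0.0746, 0.2079]
tcp_rot: [0.098, 0.701, -0.097, 0.699]
wrist_force: [-0.1, 0.2, -0.9]
width: 0.997
```

Emit:
{"name": "apply_moves", "arguments": {
  "moves": [
    [[91.9, 0.07, 0, 0, 0], [91.9, 0.07, 0, 0, 0], [40, 0.07, 0, 0, 0], [40, 0.07, 0, 0, 0], [40, 0.07, 0, 0, 0], [40, 0.07, 0, 0, 0], [40, 0.07, 0, 0, 0]]
  ]
}}

```text
t: 17.9
ee_pos: [0.4262, -0.0745, 0.2033]
tcp_rot: [0.098, 0.7, -0.098, 0.7]
wrist_force: [-0.3, -0.3, 1.3]
width: 0.543
```

Emit:
{"name": "apply_moves", "arguments": {
  "moves": [
    [[40, -0.3, 0, 0, 0], [40, -0.8, 0, 0, 0], [40, -0.98, 0, 0, 0], [40, -0.98, 0, 0, 0], [40, -0.98, 0, 0, 0]]
  ]
}}

```text
t: 18.52
ee_pos: [0.4255, -0.0743, 0.2997]
tcp_rot: [0.098, 0.701, -0.097, 0.7]
wrist_force: [0.5, 0.4, -0.6]
width: 0.544
```

```bash
python3 - <<'E'
from h import *
plan([.637,-.011,.30],90.6)
E
```

```text
t 18.52 ee [ 0.4255 -0.0743  0.2997] jaw 74.1 q6 -1.75 w 0.544 F [ 0.5  0.4 -0.6]
  total shift tool axes [10cm] [-0.007  1.187  1.861] turn -0.0916 down axis [-0.002  0.001 -1.   ]
```

Emit:
{"name": "apply_moves", "arguments": {
  "moves": [
    [[40, 0, 0.25, 0.4, 0], [40, 0, 0.593, 0.93, 0]]
  ]
}}

```text
t: 18.77
ee_pos: [0.5314, -0.0429, 0.2991]
tcp_rot: [0.098, 0.701, -0.098, 0.699]
wrist_force: [0.9, -1.1, -0.2]
width: 0.539
```

Emit:
{"name": "apply_moves", "arguments": {
  "moves": [
    [[40, 0, 0.28, 0.44, -0.04], [40, 0, 0.55, 0.87, -0.08], [40, 0, 0.593, 0.93, -0.092], [40, 0, 0.593, 0.93, -0.092], [40, 0, 0.593, 0.93, -0.092]]
  ]
}}

```text
t: 19.4
ee_pos: [0.6357, -0.0119, 0.3004]
tcp_rot: [-0.004, 0.708, 0.004, 0.706]
wrist_force: [-0.4, 0.1, -1.4]
width: 0.542
```

```bash
python3 - <<'E'
from h import *
plan([.637,-.011,.200],90.6)
wrist("w8",[("tray_white",.035)])
E
```

```text
t 19.40 ee [ 0.6357 -0.0119  0.3004] jaw 90.6 q6 -1.79 w 0.542 F [-0.4  0.1 -1.4]
  total shift tool axes [10cm] [1.004 0.008 0.015] turn -0.0 down axis [-0.002  0.    -1.   ]
tray_white 0.73 [326. 176.] mask [606.9 -10.6 139.9 129.8 -89.5] topface [606.9 -10.6 138.6 128.4 -89.4] ztop 0.0339
t 19.50 ee [ 0.6359 -0.012   0.3011] jaw 90.6 q6 -1.79 w 0.544 F [ 0.3  0.6 -1.6]
  total shift tool axes [10cm] [ 3.015  0.187 -6.356] turn 0 down axis [-0.001 -0.    -1.   ]
```

View pics/w8.png

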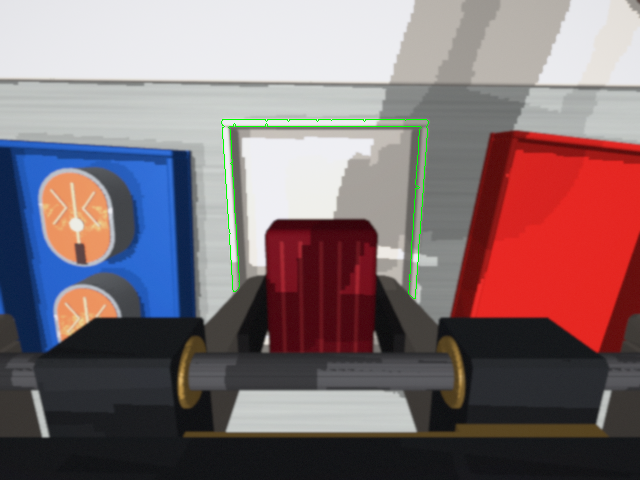

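The tuna is centred over the white tray (walls at columns 225 and 425, tuna at column 322). Lowering it.

Emit:
{"name": "apply_moves", "arguments": {
  "moves": [
    [[40, 0.4, 0.01, 0.01, 0], [40, 0.75, 0.01, 0.01, 0], [40, 0.9, 0.01, 0.01, 0], [40, 0.96, 0.01, 0.01, 0], [40, 0.96, 0.01, 0.01, 0]]
  ]
}}

```text
t: 20.12
ee_pos: [0.6382, -0.0107, 0.2061]
tcp_rot: [-0.004, 0.707, 0.004, 0.708]
wrist_force: [-0.4, 0.3, -0.6]
width: 0.545
```

Emit:
{"name": "apply_moves", "arguments": {
  "moves": [
    [[40, 0.02, 0, 0, 0], [40, 0.03, 0, 0, 0], [40, 0.03, 0, 0, 0]]
  ]
}}

```text
t: 20.5
ee_pos: [0.638, -0.0105, 0.2024]
tcp_rot: [-0.004, 0.707, 0.004, 0.707]
wrist_force: [-0.1, 0.9, -1.3]
width: 0.543
```

Emit:
{"name": "apply_moves", "arguments": {
  "moves": [
    [[40, 0.012, 0, 0, 0], [40, 0.012, 0, 0, 0]]
  ]
}}

```text
t: 20.75
ee_pos: [0.6378, -0.0105, 0.2008]
tcp_rot: [-0.004, 0.707, 0.004, 0.707]
wrist_force: [-0.3, 0.3, -1.8]
width: 0.542
```

Emit:
{"name": "apply_moves", "arguments": {
  "moves": [
    [[40, 0.008, 0, 0, 0], [40, 0.008, 0, 0, 0]]
  ]
}}

```text
t: 21.0
ee_pos: [0.6379, -0.0105, 0.2003]
tcp_rot: [-0.004, 0.707, 0.004, 0.707]
wrist_force: [-0.9, 0.0, -0.8]
width: 0.541
```

Emit:
{"name": "apply_moves", "arguments": {
  "moves": [
    [[40, 0.006, 0, 0, 0], [40, 0.006, 0, 0, 0]]
  ]
}}

```text
t: 21.25
ee_pos: [0.638, -0.0105, 0.2003]
tcp_rot: [-0.004, 0.707, 0.004, 0.707]
wrist_force: [-3.1, -0.4, 5.4]
width: 0.544
```

Emit:
{"name": "apply_moves", "arguments": {
  "moves": [
    [[72, 0, 0, 0, 0], [72, 0, 0, 0, 0], [72, 0, 0, 0, 0], [72, -0.3, 0, 0, 0], [72, -0.7, 0, 0, 0], [72, -1, 0, 0, 0], [72, -1, 0, 0, 0]]
  ]
}}

```text
t: 22.12
ee_pos: [0.6389, -0.0107, 0.3025]
tcp_rot: [-0.005, 0.705, 0.004, 0.709]
wrist_force: [-0.6, 0.7, 0.2]
width: 0.781
```

```bash
python3 - <<'E'
from h import *
wrist("w9",[("tuna",.035),("tail",.038)])
plan([.438,.219,.33],46)
E
```

```text
tuna 0.73 [321. 247.] mask [637.1 -11.5  80.8  49.5   0.7] topface [638.1 -11.7  78.7  49.2   0.7] ztop 0.0342
t 22.27 ee [ 0.6372 -0.0104  0.2976] jaw 90.7 q6 -1.79 w 0.784 F [-0.9 -1.1  0.5]
  total shift tool axes [10cm] [ 2.994  0.178 -6.363] turn 0 down axis [-0.003  0.001 -1.   ]
t 22.27 ee [ 0.6372 -0.0104  0.2976] jaw 90.7 q6 -1.79 w 0.784 F [-0.9 -1.1  0.5]
  total shift tool axes [10cm] [-0.317  2.318 -1.966] turn 0.2482 down axis [-0.003  0.001 -1.   ]
```

View pics/w9.png

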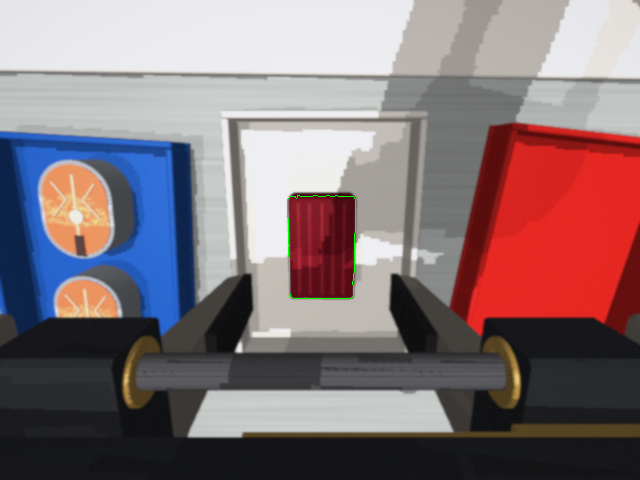

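The tuna lies flat in the middle of the white tray at (322,247). Next, the tail.

Emit:
{"name": "apply_moves", "arguments": {
  "moves": [
    [[91.9, -0.1, 0.35, -0.3, 0], [91.9, -0.2, 0.773, -0.655, 0]]
  ]
}}

```text
t: 22.52
ee_pos: [0.5703, 0.0662, 0.3173]
tcp_rot: [-0.003, 0.708, 0.004, 0.706]
wrist_force: [1.1, 1.3, 0.2]
width: 0.979
```

Emit:
{"name": "apply_moves", "arguments": {
  "moves": [
    [[91.9, 0, 0.39, -0.33, 0], [91.9, -0.1, 0.773, -0.655, 0]]
  ]
}}

```text
t: 22.78
ee_pos: [0.5029, 0.1435, 0.3269]
tcp_rot: [-0.004, 0.709, 0.004, 0.705]
wrist_force: [0.2, 0.5, 0.8]
width: 0.997
```

Emit:
{"name": "apply_moves", "arguments": {
  "moves": [
    [[91.9, 0, 0.39, -0.33, 0.05], [91.9, 0, 0.773, -0.655, 0.1], [91.9, 0, 0.773, -0.655, 0.15], [91.9, 0, 0.773, -0.655, 0.2], [91.9, 0, 0.773, -0.655, 0.248], [91.9, 0, 0.773, -0.655, 0.248], [91.9, 0, 0.773, -0.655, 0.248]]
  ]
}}

```text
t: 23.65
ee_pos: [0.4383, 0.2189, 0.3285]
tcp_rot: [0.264, 0.657, -0.264, 0.655]
wrist_force: [0.8, 0.6, -0.3]
width: 0.998
```

```bash
python3 - <<'E'
from h import *
wrist("w10",[("tail",.038)])
E
```

```text
tail 0.87 [327. 229.] mask [427.8 232.7  92.8  45.8 -43. ] topface [439.6 221.2  58.1  45.  -43. ] ztop 0.0373
t 23.75 ee [0.4385 0.219  0.329 ] jaw 46.1 q6 -0.59 w 1.001 F [0.  0.4 0.2]
  total shift tool axes [10cm] [ 3.294 -4.615 -1.641] turn 0 down axis [-0.001 -0.    -1.   ]
```

View pics/w10.png

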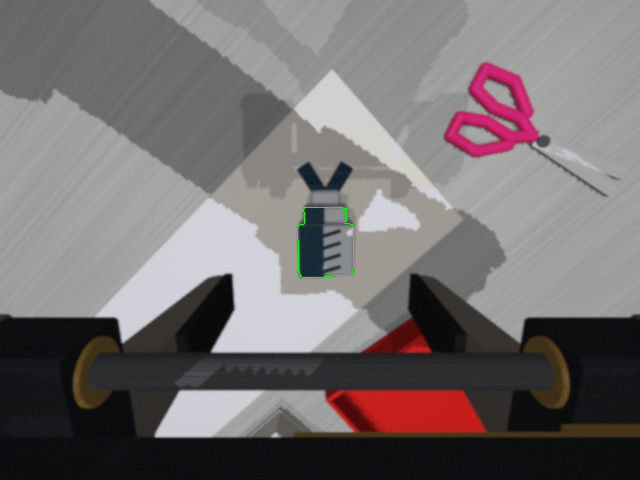

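The tail is at (325,250) with its fin up in the image at (325,175). The scissors, at (510,130), are well clear.

```bash
python3 - <<'E'
from h import *
plan([.445,.2163,.203],47)
E
```

```text
t 23.75 ee [0.4385 0.219  0.329 ] jaw 46.1 q6 -0.59 w 1.001 F [0.  0.4 0.2]
  total shift tool axes [10cm] [1.26  0.027 0.066] turn -0.0049 down axis [-0.001 -0.    -1.   ]
```

Emit:
{"name": "apply_moves", "arguments": {
  "moves": [
    [[91.9, 0.3, 0.027, 0.066, -0.005], [91.9, 0.7, 0.027, 0.066, -0.005], [91.9, 0.9, 0.027, 0.066, -0.005], [91.9, 0.96, 0.027, 0.066, -0.005]]
  ]
}}

```text
t: 24.25
ee_pos: [0.4446, 0.2162, 0.2321]
tcp_rot: [0.259, 0.659, -0.26, 0.657]
wrist_force: [-0.5, -0.5, -0.2]
width: 1.002
```

Emit:
{"name": "apply_moves", "arguments": {
  "moves": [
    [[91.9, 0.2, 0, 0, 0], [91.9, 0.3, 0, 0, 0], [91.9, 0.3, 0, 0, 0], [36, 0.3, 0, 0, 0], [36, 0.3, 0, 0, 0], [36, 0.3, 0, 0, 0], [36, 0.3, 0, 0, 0], [36, 0.3, 0, 0, 0]]
  ]
}}

```text
t: 25.25
ee_pos: [0.4453, 0.2164, 0.2036]
tcp_rot: [0.26, 0.658, -0.259, 0.658]
wrist_force: [0.4, -0.8, 1.0]
width: 0.494
```

Emit:
{"name": "apply_moves", "arguments": {
  "moves": [
    [[36, -0.3, 0, 0, 0], [36, -0.8, 0, 0, 0], [36, -0.98, 0, 0, 0], [36, -0.98, 0, 0, 0], [36, -0.98, 0, 0, 0]]
  ]
}}

```text
t: 25.88
ee_pos: [0.4446, 0.2163, 0.3001]
tcp_rot: [0.259, 0.658, -0.26, 0.657]
wrist_force: [-0.3, -0.2, -1.4]
width: 0.495
```

```bash
python3 - <<'E'
from h import *
plan([.673,.1737,.30],84.5)
E
```

```text
t 25.88 ee [0.4446 0.2163 0.3001] jaw 46.9 q6 -0.61 w 0.495 F [-0.3 -0.2 -1.4]
  total shift tool axes [10cm] [-0.005  1.248  1.959] turn -0.2087 down axis [-0.002 -0.001 -1.   ]
```

Emit:
{"name": "apply_moves", "arguments": {
  "moves": [
    [[36, 0, 0.25, 0.4, 0], [36, 0, 0.624, 0.98, 0], [36, 0, 0.624, 0.98, 0]]
  ]
}}

```text
t: 26.25
ee_pos: [0.5616, 0.1938, 0.2989]
tcp_rot: [0.26, 0.658, -0.261, 0.657]
wrist_force: [-0.1, -0.4, -1.5]
width: 0.497
```

Emit:
{"name": "apply_moves", "arguments": {
  "moves": [
    [[36, 0, 0.3, 0.47, -0.04], [36, 0, 0.55, 0.87, -0.09], [36, 0, 0.624, 0.98, -0.14], [36, 0, 0.624, 0.98, -0.18], [36, 0, 0.624, 0.98, -0.209], [36, 0, 0.624, 0.98, -0.209]]
  ]
}}

```text
t: 27.0
ee_pos: [0.6727, 0.174, 0.2998]
tcp_rot: [0.034, 0.707, -0.034, 0.705]
wrist_force: [-1.2, -0.3, -0.5]
width: 0.502
```

```bash
python3 - <<'E'
from h import *
plan([.673,.1737,.200],84.5)
wrist("w11",[("tray_red",.035)])
E
```

```text
t 27.00 ee [0.6727 0.174  0.2998] jaw 84.5 q6 -1.40 w 0.502 F [-1.2 -0.3 -0.5]
  total shift tool axes [10cm] [ 0.998 -0.003  0.007] turn 0.0001 down axis [-0.003 -0.    -1.   ]
tray_red 0.65 [327. 155.] mask [632.3 178.7 155.5 139.3  -5.6] topface [632.3 178.4 155.3 138.6  -5.6] ztop 0.0338
tray_red 0.37 [636.  23.] mask [553.4 383.1  50.9   7.8   7.1] topface None 
t 27.10 ee [0.673  0.174  0.3005] jaw 84.5 q6 -1.39 w 0.497 F [ 1.1  0.1 -1.3]
  total shift tool axes [10cm] [ 3.019 -2.378 -6.525] turn 0 down axis [-0.002 -0.    -1.   ]
```

View pics/w11.png

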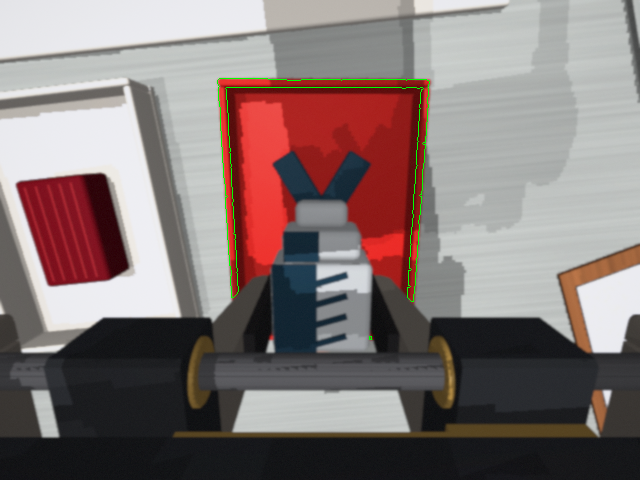

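The tail is level and aligned inside the red tray's outline (walls at columns 222 and 428). Lowering it.

Emit:
{"name": "apply_moves", "arguments": {
  "moves": [
    [[36, 0.4, 0, 0, 0], [36, 0.75, 0, 0, 0], [36, 0.9, 0, 0, 0], [36, 0.96, 0, 0, 0], [36, 0.96, 0, 0, 0]]
  ]
}}

```text
t: 27.72
ee_pos: [0.674, 0.1739, 0.2065]
tcp_rot: [0.034, 0.706, -0.034, 0.707]
wrist_force: [-1.0, 0.3, -1.3]
width: 0.497
```

Emit:
{"name": "apply_moves", "arguments": {
  "moves": [
    [[36, 0.02, 0, 0, 0], [36, 0.03, 0, 0, 0], [36, 0.03, 0, 0, 0]]
  ]
}}

```text
t: 28.1
ee_pos: [0.6737, 0.1738, 0.2029]
tcp_rot: [0.034, 0.706, -0.034, 0.706]
wrist_force: [-0.5, -0.3, -1.5]
width: 0.498
```

Emit:
{"name": "apply_moves", "arguments": {
  "moves": [
    [[36, 0.01, 0, 0, 0], [36, 0.01, 0, 0, 0]]
  ]
}}

```text
t: 28.35
ee_pos: [0.6736, 0.1738, 0.2014]
tcp_rot: [0.034, 0.706, -0.034, 0.706]
wrist_force: [0.6, -0.0, -1.2]
width: 0.499
```

Emit:
{"name": "apply_moves", "arguments": {
  "moves": [
    [[36, 0.008, 0, 0, 0], [36, 0.008, 0, 0, 0]]
  ]
}}

```text
t: 28.6
ee_pos: [0.6736, 0.1738, 0.2007]
tcp_rot: [0.034, 0.706, -0.034, 0.706]
wrist_force: [-0.5, -0.6, -1.6]
width: 0.5
```

Emit:
{"name": "apply_moves", "arguments": {
  "moves": [
    [[36, 0.006, 0, 0, 0], [36, 0.006, 0, 0, 0]]
  ]
}}

```text
t: 28.85
ee_pos: [0.6737, 0.1738, 0.2006]
tcp_rot: [0.033, 0.706, -0.034, 0.706]
wrist_force: [-1.7, -0.6, 3.2]
width: 0.497
```

Contact.

Emit:
{"name": "apply_moves", "arguments": {
  "moves": [
    [[68, 0, 0, 0, 0], [68, 0, 0, 0, 0], [68, 0, 0, 0, 0], [68, -0.3, 0, 0, 0], [68, -0.7, 0, 0, 0], [68, -1, 0, 0, 0], [68, -1, 0, 0, 0]]
  ]
}}

```text
t: 29.72
ee_pos: [0.6747, 0.1739, 0.3034]
tcp_rot: [0.034, 0.704, -0.033, 0.709]
wrist_force: [0.1, -0.4, -0.1]
width: 0.742
```

Emit:
{"name": "apply_moves", "arguments": {
  "moves": [
    [[68, -0.5, 0.2, -0.3, 0], [68, -0.8, 0.5, -0.9, 0], [68, -0.8, 0.5, -0.9, 0], [68, -0.8, 0.5, -0.9, 0]]
  ]
}}

```text
t: 30.22
ee_pos: [0.5884, 0.2322, 0.3786]
tcp_rot: [0.033, 0.707, -0.033, 0.706]
wrist_force: [0.1, -0.7, -0.0]
width: 0.74
```

```bash
python3 - <<'E'
from h import *
wrist("w12",[("tail",.035)])
p,d=read_camera("top"); cv2.imwrite("pics/top1.png",cv2.resize(p[120:330,140:520,::-1],None,fx=2,fy=2))
ci={k:np.array(v) for k,v in camera_info("top").items()}
for n,z in (("steak1",.033),("tuna",.035),("tail",.035),("tape_roll",.048),("check_weight",.066),("scissors",.012)):
    for o in cut_out("top",n)[:2]: print(n,round(o['p'],2),np.round(o['uv']),np.round(rect(ci,o['mask'],z),1))
E
```

```text
tail 0.61 [275. 294.] mask [645.9 177.6  98.5  46.3  -6.4] topface [665.  174.4  59.8  44.3  -6.5] ztop 0.0341
t 30.32 ee [0.5892 0.2313 0.378 ] jaw 84.5 q6 -1.29 w 0.738 F [0.9 0.1 0.6]
  total shift tool axes [10cm] [ 3.797 -2.861 -5.635] turn 0 down axis [-0.003 -0.001 -1.   ]
steak1 0.56 [386. 209.] [ 609.9 -189.7   73.3   50.3   -2.5]
tuna 0.66 [322. 197.] [635.9 -13.7  86.5  50.2  -1.1]
tail 0.68 [254. 197.] [649.1 162.2  94.3  28.2  -9.9]
tape_roll 0.77 [483. 265.] [ 451.2 -406.9  103.3   89.   -83.3]
check_weight 0.5 [454. 203.] [ 609.3 -350.7   52.9   40.4  -57.9]
```

View pics/top1.png

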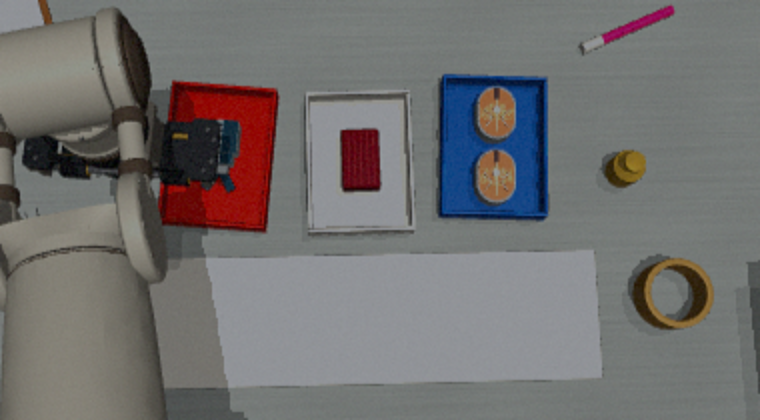

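View pics/w12.png

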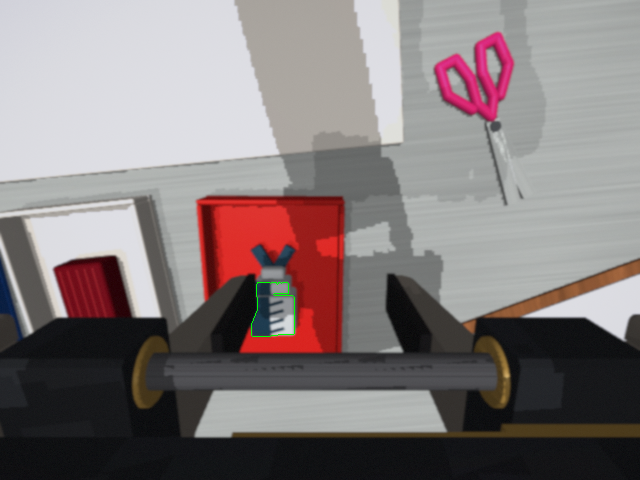

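All four pieces are placed: steaks at (495,112) and (495,177) and tuna at (360,160) in the top crop, tail at (275,295) in the wrist view. The tape roll, weight and scissors have not moved. Handing in.

```bash
python3 - <<'E'
from h import *
s=status.state(); print(s['t'],np.round(s['joint_velocities'],3),s['wrist_force'])
print(order.sign_off())
E
```

```text
30.675 [ 0.004 -0.009  0.001  0.002 -0.     0.001] [-0.54306171 -0.3028209  -0.03386043]
the job is handed in; nothing more can be done
None
```

I sorted all four pieces and handed the job in at 30.7 s, with the arm clear and at rest. The order was both steaks, then the tuna, then the tail. Each was lowered until light floor contact (at most about 10 N) before release.

**Last checks:**
- **Pieces:** top faces measured 0.033 m for both steaks (end to end in the blue tray), 0.034 m for the tuna and 0.034 m for the tail. The expected heights are 0.033, 0.035 and 0.035 m. Each piece lies flat inside its tray, same side up.
- **Left alone:** the tape roll and brass weight are where they started, within about 2 mm.

**Where checks failed or disagreed:**
- The network missed steak1 in one close-up, and the scissors in both top pictures, so I judged the scissors by eye. They look undisturbed, and the arm never came near them.
- In the final top view the network reported only one of the two steaks. Both show plainly in that picture.
- In that view the gripper also partly hid the tail, so the wrist camera confirmed it.

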